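Slide the fitting pad saddle over the under-sink rail

TASK

One of the three aluminium scouring-pad saddles on top of the organiser is the right size for the rail: it goes over the bar with a little play, while the others are too tight or far too loose. Slide that one across the deck, without lifting it, and push it off the edge so that it drops down astride the bar and sits down level on it, between the two end plates. Leave the other two saddles, the washer tin, the plunger cup and the wrench where they are.

Things in the scene. Friction and masses are not known exactly. Their poses are not given: they have to be found in the camera images.
- organiser: turquoise three-tier plastic organiser, fixed. Its top deck is flat and rimless, 320 mm along its x by 480 mm along its y, top face 150 mm above the tiles. Origin: centre of its underside, on the tiles; its +x points at the edge with the rail (at x = 160 mm). Saddles stand in a row, in any order, near x = -110, each roughly along y; a free lane lies round x = 12 (gap -40 to 75).
- rail: chrome rail, fixed beyond the deck's +x edge, same yaw. Bar along its y, 38 mm wide (x), 16 high, flat top, rounded towards the deck; its top is 1.5 mm below the deck face; 11 mm slot between deck edge and bar. Two end plates (54 mm along x, top 24 mm above the deck) leave 176 mm of clear bar. It may stand left or right. Origin: on the tiles under the bar's middle; x away from the deck.
- rail_mid (a point): centre of the bar, 140.5 mm above the tiles.
- saddle_narrow: narrow pad saddle, loose, 3 mm aluminium sheet bent to an upside-down U, open ends, a pad shelf (14 mm wide, 3 thick) turned out at the foot of its +x leg (the rail side). 110 mm long (y), 18 high, 14 clear under the roof. Origin: midway between the legs at foot level. Legs 30 mm apart, 36 over the legs, about 110 g. Too tight for the bar.
- saddle_medium: medium pad saddle, loose, 3 mm aluminium sheet bent to an upside-down U, open ends, a pad shelf (14 mm wide, 3 thick) turned out at the foot of its +x leg (the rail side). 110 mm long (y), 18 high, 14 clear under the roof. Origin: midway between the legs at foot level. Legs 52 mm apart, 58 over the legs, about 140 g. Fits the bar. Pushed off the edge its shelf crosses the bar first.
- saddle_medium_roof (a point): middle of the underside of the medium saddle's roof; when hung level (it may need a light press on the near roof edge) it lies on the bar's top, 8 mm above the bar's centre.
- saddle_wide: wide pad saddle, loose, 3 mm aluminium sheet bent to an upside-down U, open ends, a pad shelf (14 mm wide, 3 thick) turned out at the foot of its +x leg (the rail side). 110 mm long (y), 18 high, 14 clear under the roof. Origin: midway between the legs at foot level. Legs 74 mm apart, 80 over the legs, about 170 g. Far too loose.
- tin: round chrome tap washer tin with shut lid, loose, 70 mm diameter, 44 mm high, standing on the deck to one side of the way to the rail. Origin: centre of its underside.
- cup: black rubber plunger cup, rim down, loose, 70 mm diameter, 66 mm high with its neck, standing on the deck to the other side of the way to the rail. Origin: centre of its underside.
- wrench: grey pipe wrench, loose, about 210 mm long by 60 mm, 18 mm high, lying on the tiles to the robot's right of the organiser. Origin near its middle; x towards the jaws.
Things that resemble listed ones, but are neither listed nor needed, are in the scene too. Of the things that look like the rail, take the one that is farthest to the robot's left at the start.

How it is judged:
By the outcome, as a careful person would: the job done as asked, in the order asked, and still so for the second after the job is handed in, with the robot touching nothing.
It also fails if it takes over 64 s, if anything falls off the work surface, if the arm or the gripper's body presses on something with over 40 N, if the wrist force passes 120 N, or if a joint passes its speed limit or range.

ROBOT

A 6-joint arm with a two-finger parallel gripper is mounted at the origin on the work surface. World frame = base frame: x ahead of the robot, y to its left, z up, the work surface at z = 0. Lengths are in m, angles in rad, forces in N, time in s.
With the tool pointing down it reaches from about 0.425 to 0.95 m from the base axis. Payload 3.5 kg.
Tool frame: the origin (TCP) lies on the centre line of the jaws, within the pads' length; the fingertips stand 19 mm ahead of it and the grasp point (between the pads) is the TCP; z points along the fingers, y is the line along which they close (so a half turn about z gives the same grasp; the last joint's range is limited). The gripper opens to 85 mm and grips with 20 to 120 N. Pads are 22 mm wide; open, the fingers measure 114 mm over their backs; the gripper's body (76 mm by 85 mm) begins 54 mm behind the grasp point. The pads swing forward as they close: fully open they stand 13 mm farther back than shut.
Start: joints at [1.042, 0.286, 1.577, -0, 1.279, -0.15], TCP at [0.25, 0.627, 0.25] pointing down, gripper open.
Joint ranges: [-2.77, 2.77], [-0.9, 2.22], [0.21, 2.48], [-1.53, 4.67], [0.24, 2.81], [-2.84, 2.84]. Speed limits (rad/s): [2.79, 2.79, 3.14, 3.14, 3.14, 3.14].

INTERFACE

Orientations are given as a unit quaternion [x, y, z, w].
In Python, from plant import ctrl, imaging gives the robot as it stands. The module is installed in compiled form; this text tells all that it offers.
- The arm moves only by the shell command python3 -m handwheel 'ROWS' [OPENING] [FORCE]. ROWS is JSON, one flat list of numbers, 6 for each row, row after row: the shift along the world's x, y, z in units of 150 mm (1.0 is 150 mm), then the turn, a rotation vector about the world's x, y, z in units of 90 degrees (1.0 is 90 degrees). In form: [tx, ty, tz, rx, ry, rz, tx, ty, tz, rx, ry, rz, ...]. A call has 1 to 5 rows; each row shifts and turns the commanded pose from where the row before left it; what a row does not reach is not made up. A row lasts 1/12 s, in which the tool goes at most 41.7 mm and 7.16 degrees, less where a joint would pass 70% of its speed; a pose out of reach is approached as far as the arm can. A call with a number of a shift or a turn outside -1 to 1 is refused whole. A call with a gripper value outside its range is refused whole. OPENING is the opening, from 0 (shut) to 1 (fully open), set as the call begins (- or left out, the last holds). The fingers move at their own pace and stop on an object; FORCE is the grip in N (left out, the last holds). Time passes only in rows, so rows that do not move let the fingers close. It gives the time, the measured TCP pose, the force, the opening and the grip force at its end, in the units of the state.
- ctrl.get_state(): the state, without advancing time (a new reading comes with each control period).
- imaging.read_camera(name): name is "side" or "top"; returns (picture, depth): 420x560x3 uint8, blue, green, red; 420x560 float32, m along the optical axis (not along the pixel's ray), 0 where there is no reading.
- imaging.get_calibration(name): a dict with "fovy" (degrees; the focal length in pixels is half the picture's height over the tangent of half this angle, whatever the lens; pixels are square), "cx", "cy" (the principal point, pixels), "R" (3x3) and "t" (3): a world point X has camera coordinates R X + t. Camera axes: x right, y down, z forward; pixel columns grow to the right and rows downward; lengths in m; the calibration is good to about 2 mm. A picture is of the moment at which its call begins. get_calibration takes no time and is no camera call.
- ctrl.sign_off(): hands the job in; it is judged then, once.
The state is a dict: "time": time; "qpos": joint angles; "dq": joint speeds; "joint_efforts": joint torques, N m; "eef_pos": TCP position; "tcp_rot": TCP orientation; "contact_force": force on the tool from outside, world axes, zero at the start; "wrist_torque": the same for the moment, N m; "opening": opening from 0.0 (shut) to 1.0 (fully open); "finger_force": force on a finger pad.
Only numpy, scipy, OpenCV 4.12 (cv2) and the standard library are available. Lean on these libraries where they do the work, as an engineer would, in place of code of your own. Each camera call takes 0.05 s, during which the arm holds its last target. There are 200 camera calls.

## Working session

There is one attempt and no reset: what is moved stays moved. The work goes in short steps, Python scripts to look and compute and a shell command to move; the robot and the scene stay as the last step left them, time stands still between calls to the robot, and variables do not carry over. Pictures are saved under pics/ and viewed, at most 10 in all, crops included, and the job is handed in when it is done.

```bash
mkdir -p pics; cat > h.py <<'E'
import numpy as np, cv2
from plant import ctrl, imaging
def cam(n):
    p,d=imaging.read_camera(n); c=imaging.get_calibration(n)
    f=p.shape[0]/2/np.tan(np.radians(c["fovy"])/2)
    return p,d,dict(f=f,cx=c["cx"],cy=c["cy"],R=np.array(c["R"]),t=np.array(c["t"]))
def cloud(d,k):
    v,u=np.indices(d.shape)
    P=np.stack([(u-k["cx"])/k["f"]*d,(v-k["cy"])/k["f"]*d,d],-1)
    return (P-k["t"])@k["R"]
def ray(u,v,z,k):
    r=np.array([(u-k["cx"])/k["f"],(v-k["cy"])/k["f"],1])@k["R"]; o=-k["R"].T@k["t"]
    return o+r*(z-o[2])/r[2]
E
python3 - <<'E'
from h import *
for n in("top","side"):
    p,d,k=cam(n); cv2.imwrite(f"pics/{n}0.png",p); np.savez(f"{n}0.npz",p=p,d=d,**k); print(n,k)
E
```

```text
top {'f': np.float64(435.81283361243453), 'cx': 279.1077983342749, 'cy': 203.9922303520852, 'R': array([[-0.02134906, -0.99956631, -0.02028335],
       [-0.98254162,  0.02472716, -0.18439235],
       [ 0.18481393,  0.01599264, -0.9826434 ]]), 't': array([-0.11053087,  0.51911076,  1.06237165])}
side {'f': np.float64(445.0927076637282), 'cx': 274.5939900837845, 'cy': 211.46424854341817, 'R': array([[ 0.73891212, -0.67358505,  0.01708979],
       [-0.36538551, -0.42187449, -0.82976824],
       [ 0.56612923,  0.60688145, -0.55784639]]), 't': array([-0.44039329,  0.24307592,  0.92633389])}
```

View pics/top0.png

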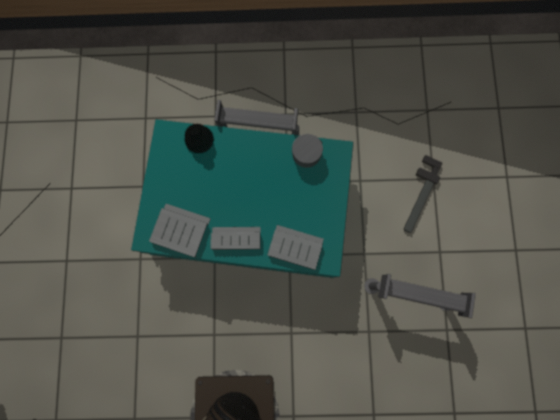

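View pics/side0.png

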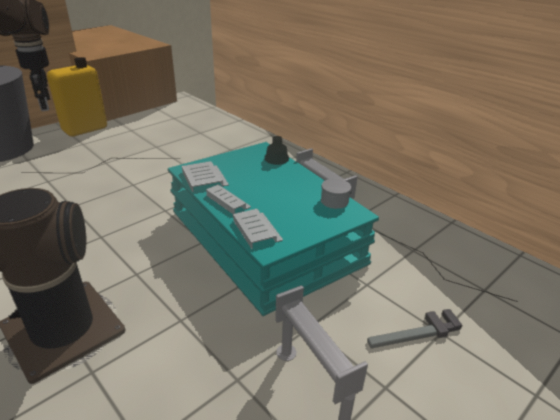

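Top view, with x up the picture. The rail candidates are (257,118) and a lookalike at (428,295); the left one at (257,118) is the one described. The saddle candidates are (180,231), which looks wide, (236,238) narrow and (297,248) medium. The cup is at (199,139), the tin at (307,150) and the wrench at (423,195). Next I measure these.

```bash
cat > meas.py <<'E'
from h import *
def rect(pts):
    (c,(w,h),a)=cv2.minAreaRect((pts*1000).astype(np.float32)); 
    if w<h: w,h,a=h,w,a+90
    a=(a+90)%180-90
    return np.round(c,1),round(w,1),round(h,1),round(a,1)   # centre mm, long, short, long-axis angle deg
def run(tag):
    z=np.load(f"{tag}.npz"); k={n:z[n] for n in("f","cx","cy","R","t")}; p=z["p"]; P=cloud(z["d"],k); ok=z["d"]>0
    hsv=cv2.cvtColor(p,cv2.COLOR_BGR2HSV)
    deck=cv2.inRange(hsv,(75,120,30),(100,255,255))>0
    deck&=ok&(abs(P[...,2]-.15)<.008)
    cl=cv2.morphologyEx(deck.astype(np.uint8),cv2.MORPH_OPEN,np.ones((3,3)))>0
    print("deck",rect(P[cl][:,:2]),"z",np.median(P[cl][:,2]))
    m=ok&(P[...,2]>.133)&(P[...,2]<.3)&(hsv[...,1]<90)&(P[...,0]>.25)
    m=cv2.morphologyEx(m.astype(np.uint8),cv2.MORPH_OPEN,np.ones((3,3)))
    n,l,s,c=cv2.connectedComponentsWithStats(m)
    for i in range(1,n):
        if s[i,4]<80: continue
        q=P[l==i]; zs=np.percentile(q[:,2],[5,50,95])
        top=q[q[:,2]>.161]
        print(i,c[i].round(),s[i,4],"z",zs.round(4),"all",rect(q[:,:2]),"top",rect(top[:,:2]) if len(top)>20 else "")
if __name__=="__main__":
    import sys; run(sys.argv[1])
E
python3 meas.py top0; python3 -c "
import cv2;p=cv2.imread('pics/top0.png')[95:280,120:360];cv2.imwrite('pics/crop0.png',cv2.resize(cv2.convertScaleAbs(p,alpha=1.6),None,fx=3.2,fy=3.2,interpolation=2))"
```

```text
deck (array([522. , -41.9]), 478.0, 317.6, 81.6) z 0.14953804971854956
1 [256. 118.] 1393 z [0.1425 0.1481 0.1728] all (array([709.1, -75.3]), 191.7, 53.4, 81.5) top (array([709.5, -75.3]), 191.6, 53.4, 81.8)
2 [196. 132.] 297 z [0.184  0.1936 0.2172] all (array([664.2,  63.3]), 55.9, 47.4, -77.3) top (array([664.2,  63.3]), 55.9, 47.4, -77.3)
3 [307. 149.] 830 z [0.1634 0.1932 0.1962] all (array([ 622.3, -191.3]), 79.4, 68.6, -2.8) top (array([ 617. , -190.7]), 68.9, 67.7, -1.7)
4 [179. 230.] 2061 z [0.1505 0.167  0.1702] all (array([442.6, 106. ]), 118.4, 96.6, 70.6) top (array([437.1, 104.1]), 111.0, 80.3, 70.6)
5 [295. 247.] 1653 z [0.1503 0.1671 0.1704] all (array([ 397.4, -158.9]), 114.8, 74.0, 72.0) top (array([ 392.1, -157.4]), 109.7, 58.0, 72.0)
6 [235. 238.] 1135 z [0.1496 0.1664 0.1702] all (array([420.9, -22.2]), 115.4, 50.7, 88.7) top (array([414.9, -23.5]), 109.3, 36.1, 88.9)
7 [427. 295.] 1671 z [0.1403 0.1445 0.1687] all (array([ 285.7, -445.4]), 192.8, 52.0, 76.7) top (array([ 286.1, -445.5]), 192.7, 51.2, 76.7)
```

View pics/crop0.png

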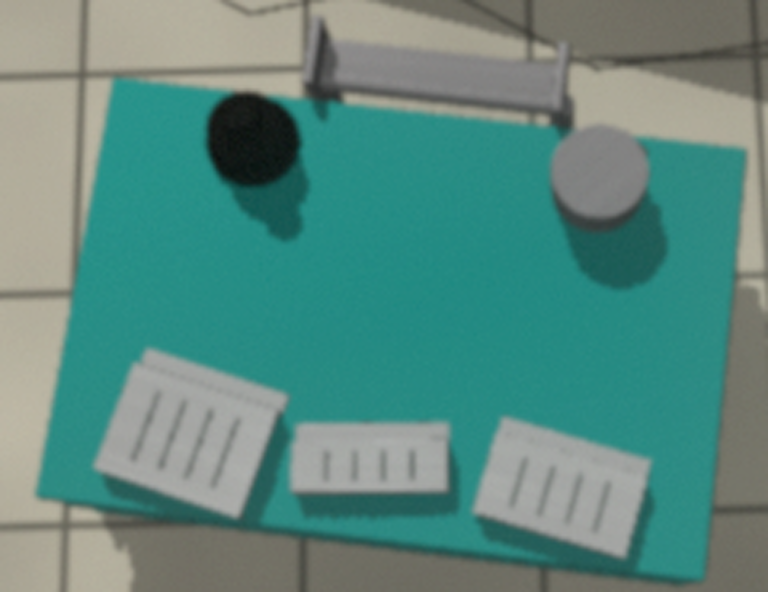

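The crop and sizes confirm the choice. The right saddle (297,248) measures 110 x 58 mm, so it's the medium one; the left is 80 and the middle 36. The rail at (257,118) sits 190 mm along the deck's x, as described.

```bash
python3 - <<'E'
from h import *
from scipy.spatial.transform import Rotation as R
s=ctrl.get_state(); print(s["time"],s["eef_pos"],s["opening"]); print(R.from_quat(s["tcp_rot"]).as_matrix().round(3))
E
python3 -m handwheel '[0.25,-0.1,0,0,0,0, 0.15,-0.22,0,0,0,0]'
```

```text
0.1 [0.24928669 0.626671   0.24904307] 1.0033094732838148
[[-0.929  0.37  -0.001]
 [ 0.37   0.929 -0.002]
 [ 0.    -0.002 -1.   ]]
time: 0.27
eef_pos: [0.3103, 0.5804, 0.2493]
tcp_rot: [0.187, 0.982, 0.0, 0.0]
contact_force: [-0.3, -0.9, 0.5]
opening: 1.003
finger_force: 0.0
```

```bash
python3 -m handwheel '[0.104,-0.244,0,0,0,-0.044, 0.104,-0.244,0,0,0,-0.044, 0.104,-0.244,0,0,0,-0.044, 0.104,-0.244,0,0,0,-0.044, 0.104,-0.244,0,0,0,-0.044]' >/dev/null
python3 -m handwheel '[0.104,-0.244,0,0,0,-0.044, 0.104,-0.244,0,0,0,-0.044, 0.104,-0.244,0,0,0,-0.044, 0.104,-0.244,0,0,0,-0.044]' >/dev/null
python3 -m handwheel '[0.048,-0.238,0,0,0,-0.044, 0.048,-0.238,0,0,0,-0.044, 0.048,-0.238,0,0,0,-0.044, 0.048,-0.238,0,0,0,-0.044]'
python3 -m handwheel '[0.048,-0.238,0,0,0,-0.044, 0.048,-0.238,0,0,0,-0.044, 0.048,-0.238,0,0,0,-0.044]'
python3 -m handwheel '[-0.111,-0.211,0,0,0,-0.044, -0.111,-0.211,0,0,0,-0.044, -0.111,-0.211,0,0,0,-0.044, -0.111,-0.211,0,0,0,-0.040]'
python3 -m handwheel '[-0.111,-0.211,0,0,0,-0.04, -0.111,-0.211,0,0,0,-0.04, 0,0,0,0,0,0]'
```

```text
time: 1.35
eef_pos: [0.4785, 0.1052, 0.2499]
tcp_rot: [0.597, 0.802, -0.0, -0.0]
contact_force: [0.8, 0.2, 0.4]
opening: 0.997
finger_force: 0.0
time: 1.6
eef_pos: [0.5001, -0.0019, 0.25]
tcp_rot: [0.677, 0.736, -0.0, -0.0]
contact_force: [-0.7, 0.4, -0.2]
opening: 0.999
finger_force: 0.0
time: 1.93
eef_pos: [0.4325, -0.1279, 0.2498]
tcp_rot: [0.77, 0.638, -0.0, -0.0]
contact_force: [0.7, -0.7, -0.1]
opening: 1.002
finger_force: 0.0
time: 2.18
eef_pos: [0.3981, -0.1942, 0.2501]
tcp_rot: [0.81, 0.586, -0.001, 0.0]
contact_force: [0.1, -0.8, 0.2]
opening: 1.004
finger_force: 0.0
```

```bash
python3 -m handwheel '[-0.08,0.01,-0.2,0,0,0, 0,0,-0.2,0,0,0, 0,0,0,0,0,0]'
python3 - <<'E'
from h import *
p,d,k=cam("side"); np.savez("side1.npz",p=p,d=d,**k); 
s=ctrl.get_state(); c=k["R"]@s["eef_pos"]+k["t"]; u,v=k["f"]*c[:2]/c[2]+[k["cx"],k["cy"]]; print(u,v)
u,v=int(u),int(v); q=p[v-60:v+60,u-80:u+80]; cv2.imwrite("pics/side1.png",cv2.resize(cv2.convertScaleAbs(q,alpha=1.5),None,fx=5,fy=5,interpolation=2))
P=cloud(d,k)
e=np.array(s["eef_pos"]); a=np.radians(-18); X=np.array([np.cos(a),np.sin(a)])
D=P[...,:2]-e[:2]; lx=D@X; ly=D@np.array([-X[1],X[0]])
for sg in(1,-1):
    m=(d>0)&(sg*lx>.038)&(sg*lx<.06)&(abs(ly)<.014)&(P[...,2]>.157)
    print(sg,m.sum(),np.percentile(P[m][:,2],[0,5,20,50]).round(4) if m.sum() else "")
E
```

```text
time: 2.43
eef_pos: [0.385, -0.186, 0.1843]
tcp_rot: [0.808, 0.589, -0.001, -0.006]
contact_force: [-0.6, 0.2, -0.6]
opening: 0.999
finger_force: 0.0
262.2049225110675 223.6712899468671
1 384 [0.1773 0.1855 0.2014 0.2305]
-1 437 [0.1795 0.1908 0.2087 0.2366]
```

View pics/side1.png

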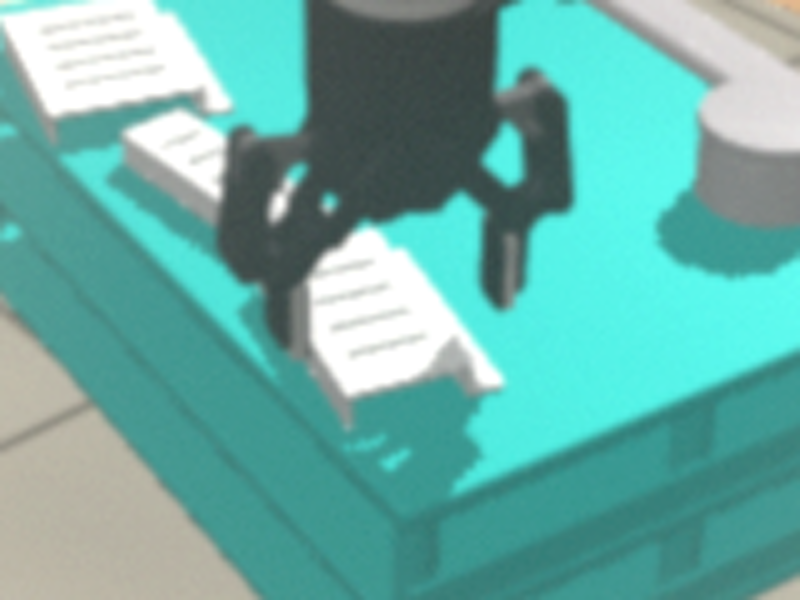

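The open fingers straddle the right-hand saddle, with the tips about 6 mm below the TCP, clear of the shelf. Next: descend a little, then grip.

```bash
python3 -m handwheel '[0.03,-0.02,0,0,0,0, 0,0,-0.05,0,0,0, 0,0,-0.05,0,0,0, 0,0,-0.05,0,0,0, 0,0,0,0,0,0]'; python3 -c "
from h import *
s=ctrl.get_state();print(s['qpos'])"
```

```text
time: 2.9
eef_pos: [0.3946, -0.1925, 0.1731]
tcp_rot: [0.808, 0.59, -0.0, 0.0]
contact_force: [-5.1, 4.9, 22.3]
opening: 1.005
finger_force: 10.9
[-6.85472199e-01 -1.73040614e-01  2.20519350e+00 -5.40183521e-04
  1.10868783e+00 -3.76108629e-01]
```

```bash
python3 -m handwheel '[0,0,0.06,0,0,0, 0,0,0,0,0,0]';  python3 -m handwheel '[-0.05,0.015,0,0,0,0, 0,0,0,0,0,0]'; python3 - <<'E'
from h import *
p,d,k=cam("top"); np.savez("top1.npz",p=p,d=d,**k)
q=p[200:290,240:350]; cv2.imwrite("pics/top1.png",cv2.resize(cv2.convertScaleAbs(q,alpha=1.6),None,fx=6,fy=6,interpolation=2))
E
```

```text
time: 3.07
eef_pos: [0.3944, -0.1924, 0.1791]
tcp_rot: [0.808, 0.59, 0.001, 0.002]
contact_force: [0.5, -0.2, 0.9]
opening: 0.998
finger_force: 0.0
time: 3.23
eef_pos: [0.3843, -0.1884, 0.1757]
tcp_rot: [0.808, 0.59, -0.0, -0.001]
contact_force: [0.3, 0.1, -0.3]
opening: 1.008
finger_force: 0.0
```

View pics/top1.png

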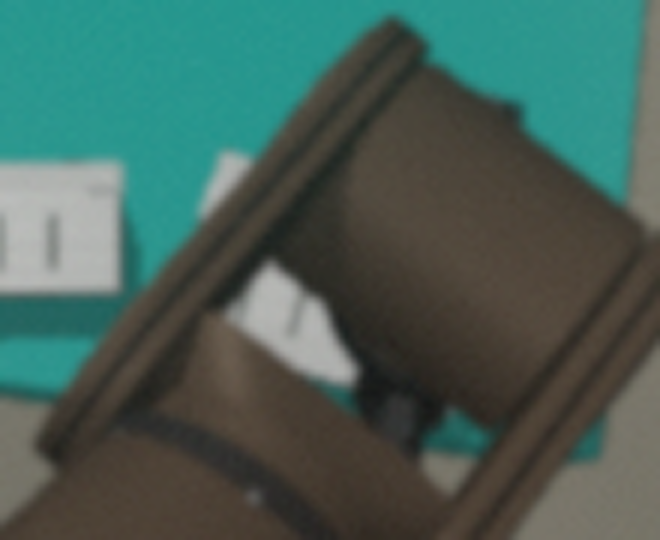

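The arm hides most of the saddle, but its visible end and left corner (around (290,230) full-frame) haven't moved. Descend and check the force.

```bash
python3 -m handwheel '[0.005,0,-0.03,0,0,0, 0,0,-0.025,0,0,0, 0,0,0,0,0,0]'
```

```text
time: 3.53
eef_pos: [0.3855, -0.1887, 0.167]
tcp_rot: [0.808, 0.59, -0.0, -0.001]
contact_force: [0.8, -0.2, 0.4]
opening: 1.002
finger_force: 0.0
```

Free descent. Close gently.

```bash
python3 -m handwheel '[0,0,0,0,0,0,0,0,0,0,0,0,0,0,0,0,0,0,0,0,0,0,0,0]' 0.6 20; python3 -m handwheel '[0,0,0,0,0,0,0,0,0,0,0,0]'
```

```text
time: 3.87
eef_pos: [0.3864, -0.1895, 0.1687]
tcp_rot: [0.808, 0.59, 0.0, 0.0]
contact_force: [0.1, 0.0, 0.9]
opening: 0.673
finger_force: 21.8
time: 4.03
eef_pos: [0.3864, -0.1894, 0.1687]
tcp_rot: [0.808, 0.59, 0.0, 0.0]
contact_force: [-0.1, -0.4, 0.9]
opening: 0.669
finger_force: 21.8
```

```bash
python3 -m handwheel '[0.1,-0.015,0,0,0,0, 0.1,-0.015,0,0,0,0, 0.1,-0.015,0,0,0,0, 0.1,-0.015,0,0,0,0]'
python3 -m handwheel '[0.1,-0.015,0,0,0,0, 0.1,-0.015,0,0,0,0, 0.1,-0.015,0,0,0,0, 0.1,-0.015,0,0,0,0, 0,0,0,0,0,0]'
```

```text
time: 4.37
eef_pos: [0.4465, -0.1983, 0.1687]
tcp_rot: [0.808, 0.59, -0.0, -0.001]
contact_force: [-1.6, 0.4, 2.6]
opening: 0.675
finger_force: 21.9
time: 4.78
eef_pos: [0.5082, -0.2078, 0.1689]
tcp_rot: [0.808, 0.59, 0.001, 0.001]
contact_force: [0.1, -0.1, -0.2]
opening: 0.676
finger_force: 21.6
```

```bash
python3 -m handwheel '[0.012,0.084,0,0,0,0.011, 0.012,0.084,0,0,0,0.011, 0.012,0.084,0,0,0,0.011, 0.012,0.084,0,0,0,0.011, 0.012,0.084,0,0,0,0.011]'
python3 -m handwheel '[0.012,0.084,0,0,0,0.011, 0.012,0.084,0,0,0,0.011, 0.012,0.084,0,0,0,0.011, 0.012,0.084,0,0,0,0.011, 0.012,0.084,0,0,0,0.01]'
python3 -m handwheel '[0,0,0,0,0,0]'
python3 - <<'E'
from h import *
from meas import run
p,d,k=cam("top"); np.savez("top2.npz",p=p,d=d,**k); run("top2")
cv2.imwrite("pics/top2.png",cv2.resize(cv2.convertScaleAbs(p[90:290,120:360],alpha=1.6),None,fx=3,fy=3,interpolation=2))
E
```

```text
time: 5.2
eef_pos: [0.5149, -0.1427, 0.1687]
tcp_rot: [0.781, 0.625, -0.0, 0.0]
contact_force: [-0.4, -1.2, 1.6]
opening: 0.675
finger_force: 22.0
time: 5.62
eef_pos: [0.5244, -0.08, 0.1687]
tcp_rot: [0.754, 0.657, -0.0, 0.0]
contact_force: [-0.8, -1.4, 2.6]
opening: 0.674
finger_force: 22.1
time: 5.7
eef_pos: [0.5245, -0.0784, 0.1687]
tcp_rot: [0.754, 0.657, 0.001, -0.001]
contact_force: [-0.1, 2.5, 3.1]
opening: 0.675
finger_force: 21.9
deck (array([521.8, -42.6]), 476.3, 317.3, 81.6) z 0.14952002062821002
1 [256. 118.] 1389 z [0.1426 0.1481 0.1728] all (array([709.4, -75.2]), 191.9, 53.7, 81.6) top (array([709.2, -75.1]), 191.8, 53.7, 81.6)
2 [198. 137.] 537 z [0.1639 0.1898 0.2162] all (array([654.3,  59.4]), 57.2, 55.8, -37.1) top (array([655. ,  60.2]), 57.2, 53.8, -37.1)
3 [307. 149.] 830 z [0.1615 0.1932 0.1959] all (array([ 622.2, -191.2]), 80.2, 68.5, -2.7) top (array([ 616.8, -191.4]), 68.6, 68.3, 17.8)
5 [168. 225.] 1033 z [0.1506 0.1668 0.1701] all (array([450.7, 126.8]), 96.8, 73.6, -19.6) top (array([444.7, 125.6]), 80.3, 66.2, -20.3)
6 [253. 241.] 246 z [0.1497 0.1669 0.17  ] all (array([412.8, -66.7]), 45.3, 33.3, -15.7) top (array([414.7, -63.2]), 34.0, 33.4, -0.7)
7 [427. 295.] 1673 z [0.14   0.1444 0.1687] all (array([ 285.8, -445.1]), 192.8, 51.8, 76.7) top (array([ 286.1, -445.2]), 192.6, 51.1, 76.7)
```

View pics/top2.png

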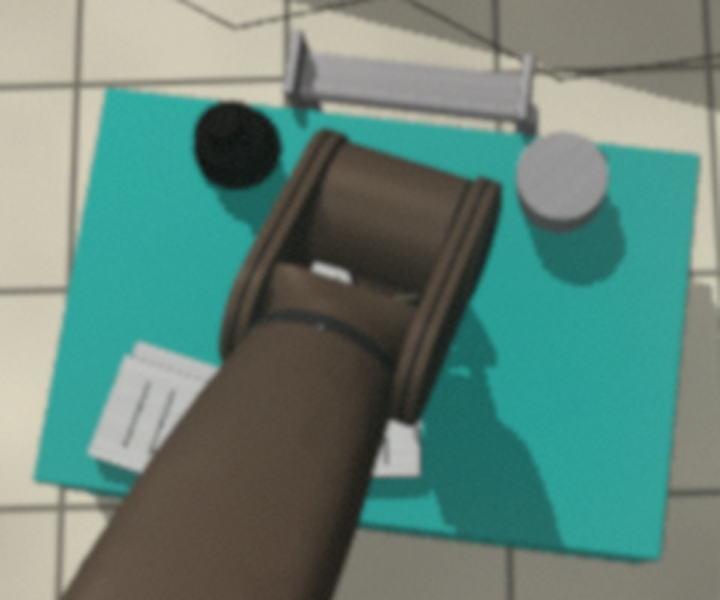

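The top view shows the arm covering the medium saddle at about (235,180) full-frame. The rail, tin, cup and other saddles are where they were. Release, rise, back off behind the saddle while turning the jaws along y, then look from the side.

```bash
python3 -m handwheel '[0,0,0,0,0,0,0,0,0,0,0,0,0,0,0,0,0,0,0,0,0,0,0,0]' 1
python3 -m handwheel '[0,0,0.06,0,0,0, 0,0,0.15,0,0,0, -0.027,0.02,0,0,0,0.0773, -0.027,0.02,0,0,0,0.0773, -0.027,0.02,0,0,0,0.0773]' >/dev/null
python3 -m handwheel '[-0.027,0.02,0,0,0,0.0773, -0.027,0.02,0,0,0,0.0773, -0.027,0.02,0,0,0,0.0773, -0.027,0.02,0,0,0,0.0773, -0.027,0.02,0,0,0,0.0773]' >/dev/null
python3 -m handwheel '[-0.027,0.02,0,0,0,0.0773, -0.027,0.02,0,0,0,0.0773, -0.027,0.02,0,0,0,0.0773, -0.027,0.02,0,0,0,0.0773, -0.027,0.02,0,0,0,0.0773]'
python3 -m handwheel '[0,0,0,0,0,0]'
python3 - <<'E'
from h import *
from meas import rect
p,d,k=cam("side"); np.savez("side2.npz",p=p,d=d,**k)
P=cloud(d,k); a=np.radians(-8.4);X=np.array([np.cos(a),np.sin(a)]);Y=np.array([-X[1],X[0]])
D=P[...,:2]-[.522,-.042]; L=np.stack([D@X,D@Y],-1)
hsv=cv2.cvtColor(p,cv2.COLOR_BGR2HSV)
m=(d>0)&(abs(P[...,2]-.168)<.006)&(hsv[...,1]<70)&(hsv[...,2]>90)&(abs(L[...,0]-.01)<.07)&(abs(L[...,1])<.1)
m=cv2.morphologyEx(m.astype(np.uint8),cv2.MORPH_OPEN,np.ones((3,3)))>0
print(m.sum(),"local:",rect(L[m]))
cv2.imwrite("pics/side2.png",cv2.convertScaleAbs(p[100:340,130:420],alpha=1.5))
E
```

```text
time: 6.08
eef_pos: [0.5239, -0.0817, 0.1681]
tcp_rot: [0.755, 0.656, -0.0, -0.0]
contact_force: [-0.5, -0.4, 0.4]
opening: 1.003
finger_force: 0.0
time: 7.33
eef_pos: [0.4715, -0.0425, 0.2008]
tcp_rot: [0.063, 0.998, -0.0, 0.0]
contact_force: [-0.6, 0.4, 0.2]
opening: 1.001
finger_force: 0.0
time: 7.42
eef_pos: [0.4712, -0.0422, 0.2006]
tcp_rot: [0.064, 0.998, -0.0, 0.0]
contact_force: [0.4, -0.1, 0.2]
opening: 1.001
finger_force: 0.0
416 local: (array([ 5. , -2.6]), 113.5, 61.2, -88.5)
```

View pics/side2.png

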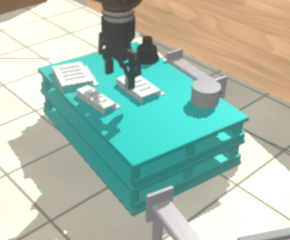

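Side picture: the saddle stands by itself in the lane at crop (140,88), local about (6,-4), square to the rail. The gripper is behind it. Lower and push, stopping short of the edge.

```bash
python3 -m handwheel '[0,0,-0.13,0,0,-0.012, 0,0,-0.13,0,0,0, 0,0,0,0,0,0]'
python3 -m handwheel '[0.099,-0.0146,0,0,0,0, 0.099,-0.0146,0,0,0,0, 0.099,-0.0146,0,0,0,0, 0.099,-0.0146,0,0,0,0, 0.099,-0.0146,0,0,0,0]'
python3 -m handwheel '[0.099,-0.0146,0,0,0,0, 0.099,-0.0146,0,0,0,0, 0.099,-0.0146,0,0,0,0, 0.099,-0.0146,0,0,0,0, 0.05,-0.0073,0,0,0,0]'
python3 -m handwheel '[0,0,0,0,0,0]'
cat > look.py <<'E'
import sys
from h import *
from meas import rect
n=sys.argv[1]; p,d,k=cam("side")
P=cloud(d,k); a=np.radians(-8.4);X=np.array([np.cos(a),np.sin(a)]);Y=np.array([-X[1],X[0]])
D=P[...,:2]-[.522,-.042]; L=np.stack([D@X,D@Y],-1)
hsv=cv2.cvtColor(p,cv2.COLOR_BGR2HSV); lo=float(sys.argv[2]) 
m=(d>0)&(P[...,2]>lo)&(P[...,2]<.174)&(hsv[...,1]<70)&(hsv[...,2]>60)&(L[...,0]>.08)&(L[...,0]<.25)&(abs(L[...,1]+.006)<.075)
m=cv2.morphologyEx(m.astype(np.uint8),cv2.MORPH_OPEN,np.ones((3,3)))>0
e=np.array(ctrl.get_state()["eef_pos"]); q=e[:2]-[.522,-.042]
print("tcp local",(q@X).round(4),(q@Y).round(4),e[2]); print(m.sum(),"local:",rect(L[m]))
for x in np.arange(.09,.245,.008):
    s=m&(abs(L[...,0]-x)<.004)
    if s.sum()>5: print(round(x,3),s.sum(),np.median(P[s][:,2]).round(4))
cv2.imwrite(f"pics/{n}.png",cv2.resize(cv2.convertScaleAbs(p[130:230,230:400],alpha=1.5),None,fx=4,fy=4,interpolation=2))
E
python3 look.py side3 .155
```

```text
time: 7.72
eef_pos: [0.4695, -0.042, 0.1578]
tcp_rot: [0.076, 0.997, 0.001, -0.003]
contact_force: [-1.6, 1.0, -1.6]
opening: 1.001
finger_force: 0.0
time: 8.13
eef_pos: [0.5468, -0.0537, 0.162]
tcp_rot: [0.076, 0.997, -0.0, -0.0]
contact_force: [-0.8, 0.2, 1.2]
opening: 0.999
finger_force: 0.6
time: 8.55
eef_pos: [0.6144, -0.0637, 0.1622]
tcp_rot: [0.076, 0.997, -0.0, 0.001]
contact_force: [0.1, -0.2, 0.6]
opening: 1.0
finger_force: 0.2
time: 8.63
eef_pos: [0.6143, -0.0637, 0.162]
tcp_rot: [0.076, 0.997, -0.0, 0.001]
contact_force: [0.0, -0.3, -0.6]
opening: 1.0
finger_force: 0.0
tcp local 0.0935 -0.0079 0.16164725658052836
273 local: (array([132., -10.]), 121.5, 76.9, 75.7)
0.106 77 0.1631
0.114 40 0.1675
0.122 43 0.1672
0.13 27 0.1672
0.138 23 0.1667
0.146 19 0.1663
0.154 19 0.1661
0.162 13 0.1656
```

View pics/side3.png

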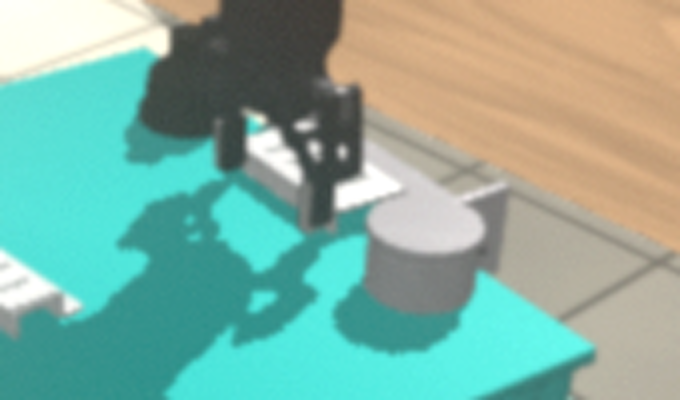

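The saddle is square ahead of the two fingers (crop (320,165)), clear of the tin, with its shelf just over the slot. Push on in smaller steps.

```bash
python3 -m handwheel '[0.06,-0.009,0,0,0,0, 0.06,-0.009,0,0,0,0, 0.06,-0.009,0,0,0,0]'
python3 -m handwheel '[0.06,-0.009,0,0,0,0, 0.06,-0.009,0,0,0,0, 0.03,-0.0045,0,0,0,0, 0,0,0,0,0,0]'
python3 look.py side4 .152
```

```text
time: 8.93
eef_pos: [0.6401, -0.0672, 0.1611]
tcp_rot: [0.075, 0.997, -0.0, -0.0]
contact_force: [0.1, 0.1, 0.4]
opening: 0.994
finger_force: 0.3
time: 9.27
eef_pos: [0.6635, -0.0709, 0.1612]
tcp_rot: [0.075, 0.997, -0.0, 0.001]
contact_force: [0.0, -1.3, -0.6]
opening: 0.997
finger_force: 0.0
tcp local 0.1436 -0.0078 0.16105741015300382
210 local: (array([178.7,  -4.1]), 112.8, 45.4, -86.1)
0.154 12 0.1568
0.162 95 0.1611
0.17 23 0.1643
0.178 29 0.1623
0.186 24 0.1593
0.194 17 0.1568
0.202 10 0.1547
```

The roof slopes down away from the deck, so the far leg has gone over the bar and the near leg is still on the edge. A few mm more.

```bash
python3 -m handwheel '[0.02,-0.003,0,0,0,0, 0.02,-0.003,0,0,0,0, 0.013,-0.002,0,0,0,0, 0,0,0,0,0,0]'
python3 look.py side5 .146
```

```text
time: 9.65
eef_pos: [0.6705, -0.0718, 0.1612]
tcp_rot: [0.075, 0.997, -0.0, 0.0]
contact_force: [0.3, -0.5, 0.3]
opening: 1.002
finger_force: 0.0
tcp local 0.1511 -0.0078 0.16115289124694873
274 local: (array([176.4,  -6.5]), 111.7, 82.4, -86.4)
0.138 9 0.1653
0.154 7 0.1626
0.162 102 0.1591
0.17 25 0.1649
0.178 25 0.162
0.186 28 0.1591
0.194 25 0.1564
0.202 23 0.1537
0.21 19 0.1513
0.218 8 0.1484
```

View pics/side5.png

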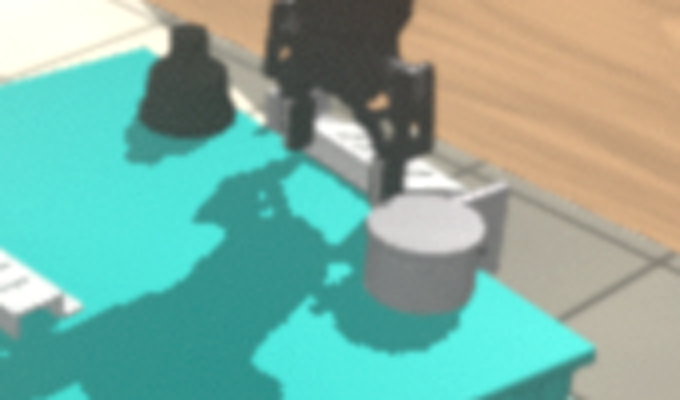

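Saddle tilted about 18° with the near leg still on the deck rim (crop (350,160)). Push 3 mm more.

```bash
python3 -m handwheel '[0.01,-0.0015,0,0,0,0, 0.01,-0.0015,0,0,0,0, 0,0,0,0,0,0]'
python3 look.py side6 .146
```

```text
time: 9.95
eef_pos: [0.6734, -0.0723, 0.1611]
tcp_rot: [0.075, 0.997, -0.0, 0.0]
contact_force: [0.4, 1.4, -0.4]
opening: 1.002
finger_force: 0.0
tcp local 0.1541 -0.0078 0.16111242136735376
311 local: (array([190.5,  -1.8]), 133.1, 75.5, 77.2)
0.146 9 0.1682
0.162 52 0.1509
0.17 35 0.1516
0.178 33 0.1519
0.186 39 0.1521
0.194 48 0.1519
0.202 43 0.1518
0.21 34 0.1516
0.218 13 0.151
```

The roof now lies flat at 0.1517 m, which is bar top plus sheet. Back away and check.

```bash
python3 -m handwheel '[-0.1,0.015,0,0,0,0, -0.1,0.015,0.05,0,0,0, -0.1,0.015,0.2,0,0,0, -0.2,0.03,0.2,0,0,0, -0.2,0.03,0.2,0,0,0]' >/dev/null
python3 -m handwheel '[-0.2,0.15,0.1,0,0,0, -0.1,0.25,0,0,0,0, -0.1,0.25,0,0,0,0, 0,0.26,0,0,0,0, 0,0.26,0,0,0,0]' >/dev/null
python3 -m handwheel '[0,0.26,0,0,0,0, 0,0.26,0,0,0,0, 0,0.26,0,0,0,0, 0,0.26,0,0,0,0, 0,0,0,0,0,0]'
python3 look.py side7 .146
python3 - <<'E'
from h import *
from meas import run
p,d,k=cam("top"); np.savez("top3.npz",p=p,d=d,**k); run("top3")
cv2.imwrite("pics/top3.png",cv2.resize(cv2.convertScaleAbs(p[90:290,120:360],alpha=1.6),None,fx=3,fy=3,interpolation=2))
E
```

```text
time: 11.25
eef_pos: [0.5085, 0.2805, 0.2723]
tcp_rot: [0.072, 0.997, 0.001, 0.0]
contact_force: [-1.1, -0.7, -0.3]
opening: 1.002
finger_force: 0.0
tcp local -0.0598 0.3146 0.27214607057006085
447 local: (array([189.8,   4.1]), 128.2, 60.4, -89.1)
0.162 58 0.1505
0.17 51 0.152
0.178 54 0.1519
0.186 61 0.1515
0.194 70 0.1522
0.202 57 0.1517
0.21 60 0.1519
0.218 36 0.1515
deck (array([522.9, -42.8]), 476.7, 319.6, 81.6) z 0.14950573058412675
1 [256. 116.] 1934 z [0.1377 0.1511 0.1718] all (array([718.8, -76.4]), 192.3, 77.1, 82.7) top (array([709.2, -75. ]), 192.2, 54.1, 81.6)
2 [196. 132.] 287 z [0.1853 0.1942 0.2169] all (array([661.1,  61.2]), 50.7, 48.6, 1.8) top (array([661.1,  61.2]), 50.7, 48.6, 1.8)
3 [307. 149.] 829 z [0.1631 0.1932 0.1963] all (array([ 621.9, -191.4]), 79.4, 68.9, -2.7) top (array([ 616.3, -191.2]), 68.7, 68.7, -76.4)
7 [179. 230.] 2066 z [0.1504 0.167  0.1702] all (array([442.6, 106. ]), 118.5, 96.6, 70.6) top (array([436.9, 104.1]), 111.1, 80.1, 70.4)
8 [235. 238.] 1133 z [0.1498 0.1665 0.1699] all (array([420.8, -22.4]), 115.5, 50.7, 88.6) top (array([414.8, -24.4]), 111.0, 36.4, 89.0)
9 [427. 295.] 1673 z [0.1402 0.1444 0.1686] all (array([ 285.7, -445.5]), 193.0, 52.0, 76.7) top (array([ 286. , -445.6]), 193.0, 51.3, 76.7)
```

View pics/top3.png

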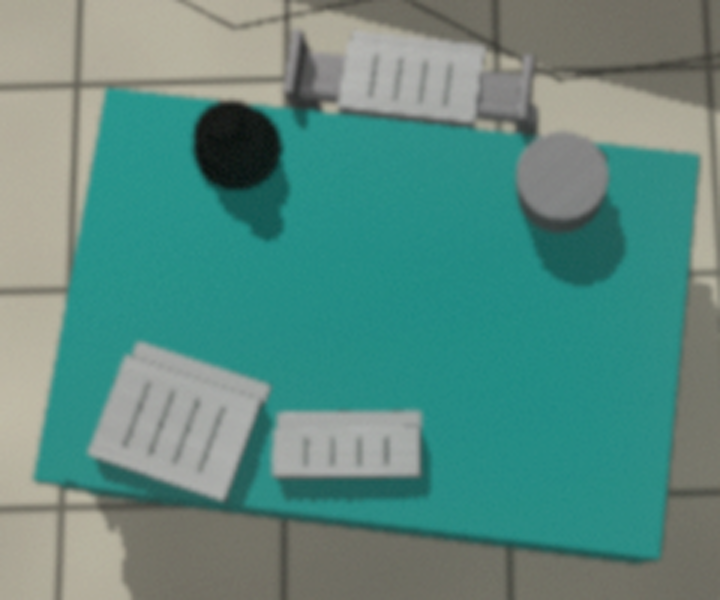

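The top view shows the medium saddle level on the bar at crop (410,78), between the end plates. The other two saddles, tin and cup haven't moved.

```bash
python3 -c "
from plant import ctrl; print(ctrl.sign_off())"
```

```text
the job is handed in; nothing more can be done
None
```

The medium saddle sits level astride the left-hand rail, between the end plates; the other saddles, tin and cup did not move, the wrench was never approached, and I handed in at about 11 s. One fingertip briefly pressed the saddle with about 22 N during the first descent, before I re-centred the gripper.

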